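# Fit a new brake pad in its clip-lined bracket and close the caliper

## Robot

A 6-joint arm with a two-finger parallel gripper is mounted at the origin on a cart in front of the work surface, level with it; the furniture and walls round the work are solid. World frame = base frame: x ahead of the robot, y to its left, z up, the work surface at z = 0. Lengths are in m, angles in rad, forces in N, time in s.
With the tool pointing down it reaches from about 0.3 to 0.875 m from the base axis. Payload 6.4 kg.
Tool frame: the origin (TCP) lies at the very end of the fingers, on their centre line; the grasp point (between the pads) lies 19 mm behind it; z points along the fingers, y is the line along which they close (so a half turn about z gives the same grasp; the last joint's range is limited). The gripper opens to 88 mm and grips with 3 to 60 N. Pads are 18 mm wide; open, the fingers measure 123 mm over their backs; the gripper's body (75 mm by 187 mm) begins 45 mm behind the grasp point.
Start: joints at [1.126, 0.181, 1.607, -0, 1.354, -0.206], TCP at [0.136, 0.559, 0.239] pointing down, gripper open.
Joint ranges: [-2.99, 2.99], [-0.89, 2.07], [0.3, 2.58], [-1.14, 4.28], [0, 2.63], [-3.12, 3.12]. Speed limits (rad/s): [2.57, 2.57, 3.01, 3.14, 3.14, 3.14].

## Interface

Orientations are given as [roll, pitch, yaw] about the fixed x, y, z axes, in that order (R = Rz(yaw) Ry(pitch) Rx(roll)).
In Python, from bench import get_state, capture, sign_off gives the robot as it stands.
- The arm moves only by the tool arm_command, never from a script. Its argument "deltas" is text: rows parted by semicolons, each of 7 numbers parted by spaces: the turn, a rotation vector about the tool's x, y, z in rad, then the shift along the tool's x, y, z in m, then the finger opening in m, from 0 to 0.0881. A call has 1 to 10 rows; each row is the pose to reach, as a shift and turn from the pose commanded when the call began, along the tool's axes at that moment; what a row does not reach only later rows make up. A row lasts 1/10 s, in which the tool goes at most 50 mm and 8.59 degrees, less where a joint would pass 70% of its speed; a pose out of reach is approached as far as the arm can. A call with a gripper value outside its range is refused whole. The fingers move at their own pace and stop on an object; "grip_force" is the grip in N (left out, the last holds). Time passes only in rows, so rows that repeat a pose let the fingers close. It gives the time, the measured TCP pose, the force, the opening and the grip force at its end, in the units of the state.
- get_state(): the state, without advancing time (a new reading comes with each control period).
- capture(name): name is "scene" or "top" or "wrist"; returns a dict with "pixels" (400x640x3 uint8, red, green, blue), "range_z" (400x640 float32, m along the optical axis (not along the pixel's ray), 0 where there is no reading), "fx", "fy", "cx", "cy" (pixels), "rvec" (rotation vector, rad) and "tvec" (3), from world to camera coordinates, as OpenCV has them. Camera axes: x right, y down, z forward; pixel columns grow to the right and rows downward; lengths in m; the calibration is good to about 2 mm. A picture is of the moment at which its call begins.
- sign_off(): hands the job in; it is judged then, once.
The state is a dict: "t": time; "joint_pos": joint angles; "joint_velocities": joint speeds; "tau": joint torques, N m; "ee_pos": TCP position; "orientation": TCP orientation; "wrist_force": force on the tool from outside, world axes, zero at the start; "ft_torque": the same for the moment, N m; "grip_width": opening from 0.0 (shut) to 1.0 (fully open); "grasp_force": force on a finger pad.
Only numpy, scipy, OpenCV 4.12 (cv2) and the standard library are available. Lean on these libraries where they do the work, as an engineer would, in place of code of your own. Each camera call takes 0.05 s, during which the arm holds its last target. There are 200 camera calls.

## Task

Fit the new brake pad into the disc brake on the bench stand: lining down, slide its two ears down into the clip-lined slots of the bracket and press it fully home, so that the lining lies flat on the disc. Then swing the caliper shut over it and let go. The bracket is bolted up in slotted holes, so its slots may stand up to 8 mm nearer to the disc's centre or farther from it than nominal: feel for them. The spring clips take a firm push, about 10 to 20 N, but do not force anything: keep every push below 40 N, on the pad and on the brake. Leave the other things on the bench where they are.

Things in the scene. Friction and masses are not known exactly. Their poses are not given: they have to be found in the camera images.
- brake_stand: Fixed bench stand: blue plate 184x210x8 mm and a bare steel brake disc, 220 mm across, lying level, its face 50 mm above the bench; hub nut at its centre up to 75 mm. Origin: on the bench, straight below the nominal pad centre. y points to the disc's centre (87 mm away), x along the fitted pad's length, z up. A black bracket outside the rim reaches over it with a forked arm at each pad end.
- pad_seat (a point): Point on the disc's face, fixed to the stand (axes as the stand's), where the pad's origin is when home, NOMINALLY. The bracket is bolted tight in slotted holes: it and all on it (slots, clips, guide pin, caliper) stand at an unmeasured offset of -8 to +8 mm along the stand's y; along x they are exact. Beside the pad's long edges the space is free for fingers down to 1 mm above the disc.
- slot_mouth_pos (a point): Nominal centre of the mouth of the slot at the stand's +x end, 72 mm above the bench, level with the fork's top (fork: 43 to 76 mm from the pad centre in x, -50 to +24 mm in y). Slot 18 mm wide along y, open upwards and towards the pad; steel lining with flat tabs on the fork's top (73 mm), no lead-in: ears drop in when within 1 mm; off the slot they rest on the tabs, 11 mm above home.
- slot_mouth_neg (a point): The same at the -x end. At the back of each slot a sprung steel leaf (its face 50.5 mm from the pad centre, with a lip flaring outwards up to 72 mm height) is pushed 1.5 mm outwards by the ear's end. The ears' undersides meet the leaves at about 68 mm; the two leaves together resist going down with 10 to 20 N at first, with half of that further on, and grip the pad by friction.
- brake_pad: New brake pad, lining down: black backing plate 80x44x6 mm with a 16 mm wide ear at each end (104 mm over the ears) on a brown-grey lining 73x40x12 mm; 18 mm thick, 0.28 kg, grey shim on top. Origin: centre of its underside; x through the ears, y across, z up. Same after a half turn. Grip it across y, 40 to 44 mm. Home: underside on the disc, ears' undersides 62 mm, top 68 mm above the bench.
- caliper_arm (a joint): Angle (rad) of the aluminium caliper about its upright guide pin: 0 shut against its stop; starts open at 1.9 to 2.3; growing is anticlockwise from above. Stays where left; moves with 2 N at its end. Shut, it runs from the pin along the stand's -x. Body 80 to 102 mm above the bench, dome to 116. Its piston passes 2.4 mm over a pad that is home; it strikes one that stands proud.
- guide_pin_nominal (a point): Nominal point on the guide pin's axis (the caliper's hinge), fixed to the stand (axes as the stand's), 92 mm above the bench; pin top 114 mm. To shut the caliper push its outer side, an upright flat face 80 to 102 mm high that runs 25 to 95 mm from the pin; at angle 0 it lies along -x from the pin, 1 mm on the -y side, and is pushed to +y. It turns with the caliper.
- bolt_a: Bystander: M10 hex bolt lying by the stand, 19x42x17 mm; origin at the centre of its underside.
- bolt_b: Bystander: second M10 hex bolt lying by the stand, 19x42x17 mm; origin at the centre of its underside.
- socket_key: Bystander: small T-handled chuck key lying on the bench, 59x60x15 mm; origin at the centre of its underside.
- flat_brush: Bystander: flat paint brush with wooden handle, 40x195x17 mm; origin at the centre of its underside.
- tape_roll: Bystander: roll of black tape lying flat, 58 mm across, 18 mm high; origin at the centre of its underside.
- jar: Bystander: clear jar of screws with red lid, 63 mm across, 79 mm high; origin at the centre of its underside.
- pliers: Bystander: long nose pliers with red grips, lying flat, 199x55x13 mm; origin at the centre of its underside.
Things that resemble listed ones, but are neither listed nor needed, are in the scene too. Several things look just like the brake_pad: the one meant starts farthest from the robot's base.

How it is judged:
On the way, in this order (a step that is already met when the one before it is completed fails the run):
1. the pad is home: lining flat on the disc, both ears down in their slots, the caliper still open (z of brake_pad in the frame of brake_stand between 0.0485 and 0.0515 m and x of brake_pad in the frame of brake_stand between -0.004 and 0.004 m and y of brake_pad in the frame of brake_stand between -0.011 and 0.011 m and angle between brake_pad's own z axis and vertical below 0.025 rad and angle between the x axis of brake_pad and the x axis of brake_stand, either way round below 0.06 rad and value of joint caliper_arm above 1 rad), for 0.2 s.
2. the caliper is shut over it (value of joint caliper_arm below 0.08 rad), for 0.2 s.
At the end, for the whole second after the job is handed in: The pad is home in the bracket (its underside within 1.5 mm of the disc's face, within 1.4 degrees of level, centred in the slots) and at rest, the caliper is within 0.08 rad of shut, and the robot has let go (z of brake_pad in the frame of brake_stand between 0.0485 and 0.0515 m and x of brake_pad in the frame of brake_stand between -0.004 and 0.004 m and y of brake_pad in the frame of brake_stand between -0.011 and 0.011 m and angle between brake_pad's own z axis and vertical below 0.025 rad and angle between the x axis of brake_pad and the x axis of brake_stand, either way round below 0.06 rad and value of joint caliper_arm below 0.08 rad and linear speed of brake_pad below 0.01 m/s); the robot touches nothing.
It fails at once if the pad is pressed against the brake (bracket, clips, disc, caliper) with more than 60 N, all contacts added, the clips' own side squeeze of about 16 N included (contact force between brake_pad and brake_stand above 60 N).
It fails at once if the fingers push on the brake itself with more than 45 N (contact force between the fingers and brake_stand above 45 N).
It fails at once if a bystander is moved more than 30 mm (distance of any of bolt_a, bolt_b, socket_key, flat_brush, tape_roll, jar, pliers from where it was at the start of the episode above 0.03 m).
It also fails if it takes over 70 s, if anything falls off the work surface, if the arm or the gripper's body presses on something with over 40 N, if the wrist force passes 120 N, or if a joint passes its speed limit or range.

## Working session

There is one attempt and no reset: what is moved stays moved. The work goes in short steps, Python scripts to look and compute and a tool call to move; the robot and the scene stay as the last step left them, time stands still between calls to the robot, and variables do not carry over. Pictures are saved under pics/ and viewed, at most 10 in all, crops included, and the job is handed in when it is done.

Besides the shell and the picture viewer there is one more tool, called after "Emit:" as name(argument=value, ...), one argument or row to a line, values as JSON. arm_command: Moves the arm, as the interface text tells. Its arguments: {"type":"object","properties":{"deltas":{"type":"string"},"grip_force":{"type":"number"}},"required":["deltas"]}

```bash
mkdir -p pics; cat > h.py <<'E'
import numpy as np, cv2, pickle
from bench import get_state, capture, sign_off
def snap(n,f):
    c=capture(n); pickle.dump(c,open(f'pics/{f}.pkl','wb')); cv2.imwrite(f'pics/{f}.png',c['pixels'][:,:,::-1]); return c
def load(f): return pickle.load(open(f'pics/{f}.pkl','rb'))
def cloud(c):
    v,u=np.mgrid[:400,:640]; z=c['range_z'].astype(float)
    P=np.stack([(u-c['cx'])/c['fx']*z,(v-c['cy'])/c['fy']*z,z],-1)
    R=cv2.Rodrigues(np.array(c['rvec'],float))[0]
    W=(P-np.array(c['tvec'],float).reshape(3))@R; W[z==0]=np.nan; return W
def proj(c,p): return cv2.projectPoints(np.array(p,float).reshape(-1,3),np.array(c['rvec'],float),np.array(c['tvec'],float),np.array([[c['fx'],0,c['cx']],[0,c['fy'],c['cy']],[0,0,1]],float),None)[0].reshape(-1,2)
E
python3 - <<'E'
from h import *
t=snap('top','top0'); s=snap('scene','sc0')
print(get_state())
W=cloud(t); print([np.round(W[v,u],3) for v,u in((200,320),(50,50),(50,590),(350,50),(350,590))])
E
```

```text
{'t': 0.1, 'joint_pos': array([ 1.12572361e+00,  1.81449657e-01,  1.60786980e+00,  1.62651671e-05,
        1.35380454e+00, -2.06323197e-01]), 'joint_velocities': array([ 0.00089508, -0.00191759, -0.00256599,  0.00062804, -0.00055439,
       -0.00061764]), 'tau': array([ 1.32488934e-03, -4.34823847e+01, -3.42693579e+01,  7.03130895e-02,
        3.41440982e-02, -7.38039398e-05]), 'ee_pos': array([0.13576703, 0.55826327, 0.23792831]), 'orientation': array([-3.14009704e+00, -3.29255922e-04,  2.90283937e+00]), 'wrist_force': array([ 0.21384434, -0.12429582, -0.0105972 ]), 'ft_torque': array([-0.02070873, -0.01507984,  0.01097356]), 'grasp_force': 0.0, 'grip_width': 0.9953637917084555}
[array([ 0.564, -0.016, -0.001]), array([0.769, 0.534, 0.607]), array([ 0.797, -0.63 ,  0.535]), array([0.171, 0.495, 0.557]), array([nan, nan, nan])]
```

View pics/top0.png

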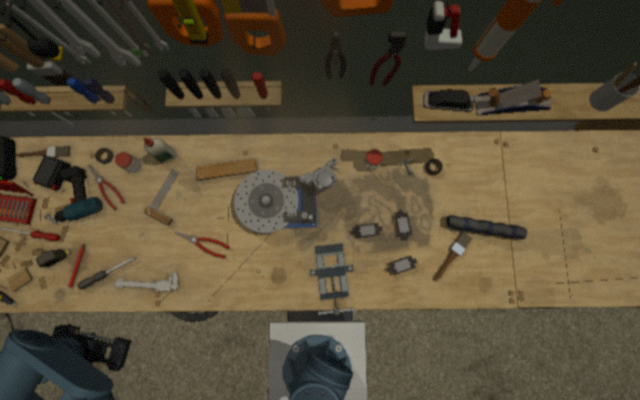

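View pics/sc0.png

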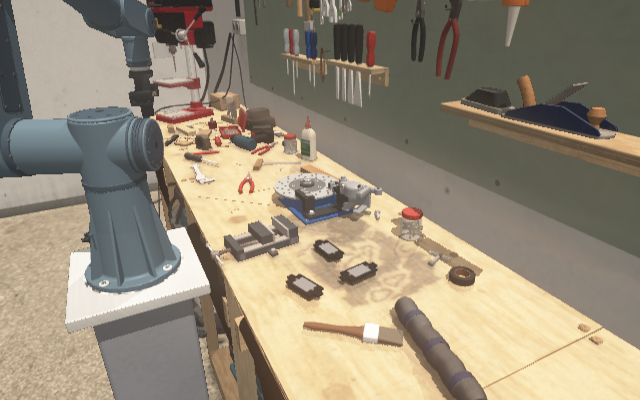

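Top view: pad lookalikes at (368,230), (403,225) and (402,265). The disc hub is near (266,200), with the bracket to its right at about (300,200) and the caliper at about (318,180). Next I measure these and view one close crop.

```bash
python3 - <<'E'
from h import *
c=load('top0'); W=cloud(c)
print(c['fx'],proj(c,[0,0,0]))
for n,(u0,u1,v0,v1) in dict(a=(350,386,215,245),b=(390,416,208,243),d=(384,420,252,280)).items():
    w=W[v0:v1,u0:u1].reshape(-1,3); w=w[(w[:,2]>.011)&(w[:,2]<.03)]
    r=cv2.minAreaRect((w[:,:2]*1000).astype(np.float32)); print(n,len(w),r,np.hypot(*r[0]),np.percentile(w[:,2],[50,95]))
# disc fit
w=W[165:240,225:325].reshape(-1,3); d=w[(abs(w[:,2]-.05)<.004)]
print('disc',len(d),d.mean(0),d.min(0),d.max(0))
h=W[190:212,255:280].reshape(-1,3);h=h[h[:,2]>.06];print('hub',len(h),h.mean(0))
im=cv2.resize(c['pixels'][155:245,225:425],None,fx=4,fy=4,interpolation=cv2.INTER_CUBIC)
cv2.imwrite('pics/crop1.png',im[:,:,::-1])
E
```

```text
377.1729420578528 [[316.44512105 369.68655519]]
a 329 ((453.3070068359375, -177.01419067382812), (44.18540573120117, 103.06326293945312), 6.392769813537598) 486.6428527641879 [0.01760553 0.02186707]
b 333 ((470.380615234375, -300.93353271484375), (104.41708374023438, 45.035587310791016), 8.834442138671875) 558.4074805198306 [0.0179726  0.02262131]
d 350 ((333.252685546875, -290.9932556152344), (43.775611877441406, 103.97152709960938), 17.47154426574707) 442.4188368930029 [0.01780421 0.02165443]
disc 2529 [0.55185829 0.17068596 0.04981551] [0.44645057 0.0277751  0.04600958] [0.66283867 0.27685755 0.05399962]
hub 76 [0.55191496 0.16750349 0.06648818]
```

View pics/crop1.png

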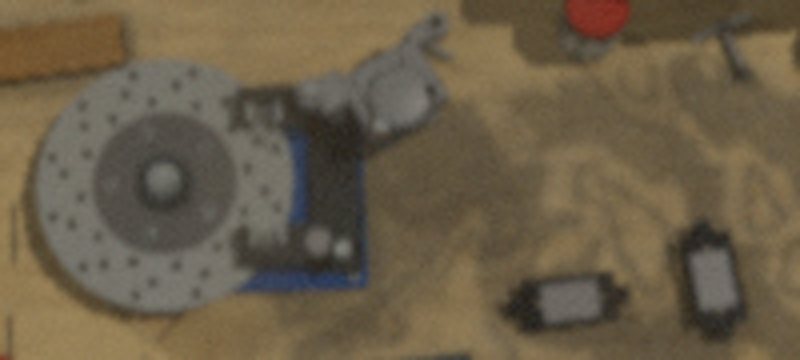

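Shown in the crop: pads at full-image (368,230), (403,225) and (402,265), at 0.487, 0.558 and 0.442 m from the base. I choose (403,225), the farthest. The caliper pin is near crop (325,92), with the caliper pointing right (open). Now I move over the stand for a close look.

```bash
cat >> h.py <<'E'
from scipy.spatial.transform import Rotation as Ro
def to(p,yaw,pose=None):
    s=get_state(); R0=Ro.from_euler('xyz',s['orientation']); p0=s['ee_pos']
    R1=Ro.from_euler('xyz',[np.pi,0,yaw])
    print('rot',np.round((R0.inv()*R1).as_rotvec(),4),'shift',np.round(R0.inv().apply(np.array(p)-p0),4),'from',np.round(p0,4),np.round(s['orientation'],4))
E
python3 -c "
from h import *
to([.53,.09,.36],np.pi)"
```

```text
rot [-0.0014 -0.0005 -0.2388] shift [-0.4938 -0.3619 -0.1217] from [0.1358 0.5583 0.2379] [-3.1401e+00 -3.0000e-04  2.9028e+00]
```

Emit:
arm_command(
  deltas="0 0 -0.239 -0.494 -0.362 -0.122 0.088;0 0 -0.239 -0.494 -0.362 -0.122 0.088;0 0 -0.239 -0.494 -0.362 -0.122 0.088;0 0 -0.239 -0.494 -0.362 -0.122 0.088;0 0 -0.239 -0.494 -0.362 -0.122 0.088;0 0 -0.239 -0.494 -0.362 -0.122 0.088;0 0 -0.239 -0.494 -0.362 -0.122 0.088;0 0 -0.239 -0.494 -0.362 -0.122 0.088;0 0 -0.239 -0.494 -0.362 -0.122 0.088;0 0 -0.239 -0.494 -0.362 -0.122 0.088",
)

```text
t: 1.1
ee_pos: [0.4508, 0.1838, 0.3361]
orientation: [3.141, -0.0, -3.142]
wrist_force: [0.7, 1.9, 0.5]
grip_width: 1.0
grasp_force: 0.0
```

```bash
python3 -c "
from h import *
to([.53,.09,.36],np.pi)"
```

```text
rot [ 0.0001 -0.0001  0.    ] shift [-0.0792 -0.0938 -0.0239] from [0.4508 0.1838 0.3361] [ 3.1415e+00 -1.0000e-04 -3.1416e+00]
```

Emit:
arm_command(
  deltas="0 0 0 -0.08 -0.094 -0.024 0.088;0 0 0 -0.08 -0.094 -0.024 0.088;0 0 0 -0.08 -0.094 -0.024 0.088;0 0 0 -0.08 -0.094 -0.024 0.088;0 0 0 -0.08 -0.094 -0.024 0.088;0 0 0 -0.08 -0.094 -0.024 0.088",
)

```text
t: 1.7
ee_pos: [0.5292, 0.0925, 0.3593]
orientation: [3.141, -0.001, -3.14]
wrist_force: [0.6, 1.4, -0.2]
grip_width: 1.001
grasp_force: 0.0
```

```bash
python3 -c "
from h import *
s=get_state();print(s['ee_pos'],s['orientation'])
c=snap('wrist','w0');print(c['fx'],proj(c,[.55,.17,.05]),cv2.Rodrigues(c['rvec'])[0],c['tvec'])"
```

```text
[0.5292253  0.09249637 0.35934718] [ 3.14119506e+00 -1.20446114e-03 -3.14044673e+00]
320.8326769302766 [[373.81517583 169.59901239]] [[-1.45639044e-03  9.99998552e-01  8.80091772e-04]
 [ 9.57794277e-01  1.14193969e-03  2.87452288e-01]
 [ 2.87450867e-01  1.26158963e-03 -9.57794554e-01]] [-0.09209645 -0.58051215  0.35224357]
```

View pics/w0.png

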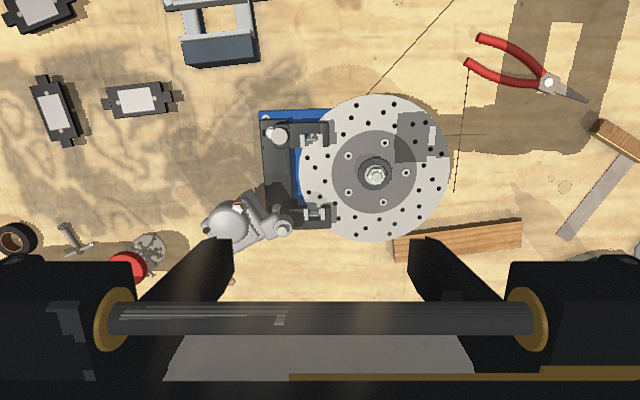

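Wrist view: hub at (375,175); forks at about (315,135) and (315,213); caliper dome (228,222), pin (285,230). Target pad at (55,108).

```bash
python3 - <<'E'
from h import *
from scipy.optimize import least_squares
c=load('w0'); W=cloud(c); 
w=W[85:250,290:460].reshape(-1,3)
d=w[abs(w[:,2]-.05)<.003]
# rim: per-angle max radius
c0=np.array([.55,.17])
for _ in range(5):
    a=np.arctan2(d[:,1]-c0[1],d[:,0]-c0[0]); r=np.hypot(*(d[:,:2]-c0).T); E=[]
    for k in np.linspace(-1.2,4,90):
        m=(abs((a-k+np.pi)%(2*np.pi)-np.pi)<.03)&(r<.125)
        if m.sum(): i=np.where(m)[0][r[m].argmax()]; E.append(d[i,:2])
    E=np.array(E); f=least_squares(lambda p:np.hypot(E[:,0]-p[0],E[:,1]-p[1])-p[2],[*c0,.11],loss='soft_l1',f_scale=.002); c0=f.x[:2]
print('disc',f.x,'z',np.median(d[:,2]))
h=W[165:187,362:390].reshape(-1,3);h=h[h[:,2]>.065];print('nut',h[:,:2].mean(0),(h.min(0)+h.max(0))/2,h[:,2].max())
# fork tops
B=W[95:260,250:345].reshape(-1,3)
for lo,hi in((.069,.0715),(.0715,.075)):
    b=B[(B[:,2]>lo)&(B[:,2]<hi)]; print(lo,len(b),b.min(0),b.max(0))
im=cv2.resize(c['pixels'][110:250,195:345],None,fx=5,fy=5,interpolation=cv2.INTER_CUBIC)[:600]
im=cv2.resize(c['pixels'][112:242,240:345],None,fx=4.6,fy=4.6,interpolation=cv2.INTER_CUBIC)
cv2.imwrite('pics/crop2.png',im[:,:,::-1])
# plate
p=W[85:250,240:330].reshape(-1,3);p=p[abs(p[:,2]-.008)<.0025];print('plate',p.min(0),p.max(0))
# height map of forks
for v in range(112,242,4): print(v,' '.join('%3d'%(1000*x) if x==x else ' . ' for x in W[v,255:345:4,2]))
E
```

```text
disc [0.55465268 0.17038626 0.10899867] z 0.04884031775975759
nut [0.55399265 0.16964633] [0.55449216 0.17005474 0.07039752] 0.07573843282625348
0.069 1322 [0.48179596 0.03119593 0.06900037] [0.63438447 0.10706257 0.07149786]
0.0715 363 [0.48301704 0.03039538 0.07150238] [0.63342005 0.10539413 0.07499606]
plate [4.65402111e-01 1.26036155e-04 5.50169222e-03] [0.63702214 0.10575507 0.01018461]
112  -1   8   7   6   4   6   6   7   5   6   7   7   6   8   6   6   5   5  48  48  47  50  48
116  -2   5  10   7   5   4   7   5   6   6   8   6   5   6   7   5   5  49  47  47  48  48  50
120  -2  20  20  22  21  21  21  20  20   7   6   8   6   6   7   5  49  49  48  48  49  49  49
124  -1  17  22  20  22  69  69  70  70  71  71  70  71  71  70  71  71  70  71  49  50  49  49
128  -2  -3  19  22  27  70  77  73  71  71  70  70  71  70  70  71  69  70  69  50  50  48  47
132  -1  -2  .   26  28  78  76  75  71  71  71  70  70  71  70  70  71  70  70  49  48  49  50
136   0  -2  20  20  75  77  76  77  77  70  71  71  71   6  54  47  71  71  69  48  47  48  49
140  -3   0  20  21  20  76  76  
[... 1762 characters left out ...]
  49  72  70  48  47  49  48
216 100  91  36  88  97  97  92  90  87  70  69  71  69  71  53  54  54  71  71  49  46  46  46
220  99  96  96  96 100  98 102 103 101  91  69  70  69  70  69  70  69  71  68  48  48  49  49
224  99  99  99  98 100 104 103 103 103 101  70  72  70  70  69  70  69  70  69  49  49  48  48
228 100  99  99  98  99 103 112 113 107 103  70  71  70  71  69  71  69  -1  48  47  49  47  48
232 104  99  99 101  98 101 112 111 102 103  -1   0   0  -2  -3  -2  -1  -1  -3  -1  49  49  49
236 102 100 100  99  99  98   0 104  -2  -2  -3  -2  -2  -2  -2   0  -2  -1  -1  -3  -2  -2  48
240  99  -2  -1  -1  -2  -1  -1  -1  -1  -1  -1  -3  -3  -2  -2  -1  -3  -1  -2  -1   0   0  -1
```

View pics/crop2.png

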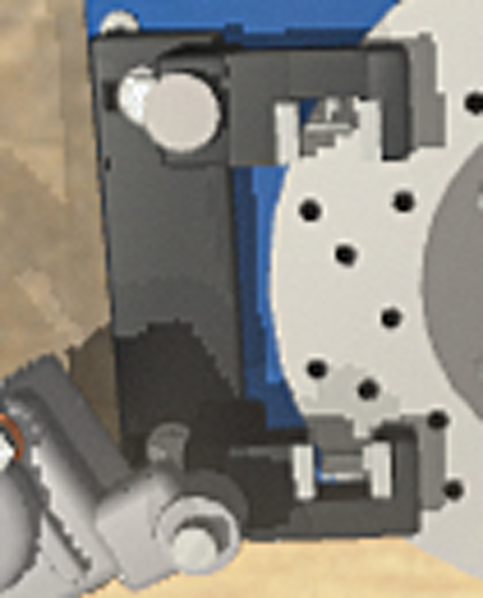

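```bash
python3 - <<'E'
from h import *
c=load('w0'); R=cv2.Rodrigues(c['rvec'])[0]; t=np.array(c['tvec']).reshape(3); C=-R.T@t
def ray(u,v,z):
    d=R.T@np.array([(u-c['cx'])/c['fx'],(v-c['cy'])/c['fy'],1]); return (C+d*(z-C[2])/d[2])
def cr(x,y,z): return ray(240+(x)/4.6-.4,112+y/4.6-.4,z)
print('C',C)
for n,pts in dict(negL=((299,102),(299,160)),negR=((363,98),(363,158)),posL=((314,445),(314,497)),posR=((371,443),(371,496)),forkneg=((410,42),(409,158)),forkpos=((417,427),(419,535)),).items():
    print(n,[np.round(cr(*p,.0725)*1000,1) for p in pts])
print('pin',cr(195,548,.114))
print('hub',ray(375,176,.075))
# bracket outside top edges fit: fork pixels clouds
W=cloud(c)
for v0,v1 in((118,150),(200,232)):
    b=W[v0:v1,292:345].reshape(-1,3); b=b[(b[:,2]>.066)&(b[:,2]<.075)]; r=cv2.minAreaRect((b[:,:2]*1000).astype(np.float32)); print(r, b.min(0),b.max(0))
# caliper
q=W[190:262,190:300].reshape(-1,3);q=q[q[:,2]>.075]
r=cv2.minAreaRect((q[:,:2]*1000).astype(np.float32));print(cv2.boxPoints(r))
d=q[q[:,2]>.108];print('dome/pin',d.min(0),d.max(0))
# target pad
b=W[60:150,25:85].reshape(-1,3); b=b[(b[:,2]>.008)&(b[:,2]<.03)]; print(cv2.minAreaRect((b[:,:2]*1000).astype(np.float32)),np.median(b[:,2]))
im=cv2.resize(c['pixels'][60:260,10:330],None,fx=2.5,fy=2.5,interpolation=cv2.INTER_CUBIC)
cv2.imwrite('pics/crop3.png',im[:,:,::-1])
E
```

```text
C [0.45462437 0.09231484 0.50432757]
negL [array([497. ,  71.9,  72.5]), array([513.7,  71.7,  72.5])]
negR [array([495.8,  90.4,  72.5]), array([513.1,  90.4,  72.5])]
posL [array([601.4,  75.2,  72.5]), array([618.6,  75. ,  72.5])]
posR [array([600.8,  92.8,  72.5]), array([618.2,  92.8,  72.5])]
forkneg [array([480.1, 103.8,  72.5]), array([513. , 103.8,  72.5])]
forkpos [array([595.5, 107. ,  72.5]), array([631.3, 108. ,  72.5])]
pin [0.61836251 0.04262026 0.114     ]
hub [0.55368298 0.16779087 0.075     ]
((498.1683044433594, 79.12682342529297), (32.627525329589844, 50.21199417114258), 1.8091121912002563) [0.48179596 0.05453613 0.06607892] [0.5151001  0.10452956 0.07387411]
((616.8427734375, 80.03024291992188), (33.62586212158203, 55.74142074584961), 2.663881540298462) [0.60002496 0.05203251 0.06600976] [0.63438447 0.10855082 0.07379624]
[[511.9579    42.375027]
 [616.02136  -76.32909 ]
 [685.4303   -15.480877]
 [581.3668   103.223236]]
dome/pin [ 0.51785126 -0.05967818  0.10800422] [0.63865418 0.04911976 0.38521039]
((471.0433654785156, -298.4820861816406), (103.493408203125, 46.85734176635742), 9.052549362182617) 0.016566711144523807
```

View pics/crop3.png

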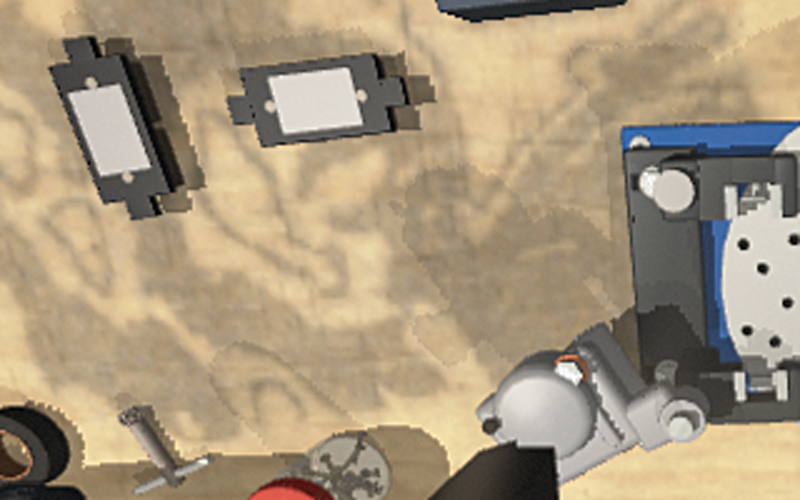

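Crop: target pad centred at crop (112,128), ears at (80,45) and (148,208), with the bystanders and caliper clear of it. Stand yaw comes out at about 0.03, pad seat about (0.5575, 0.0826). I'll view the pad from the same relative pose so camera bias cancels.

```bash
python3 -c "
from h import *
to([.443,-.289,.305],np.pi)"
```

```text
rot [ 0.0003 -0.0008  0.0017] shift [ 0.0868 -0.3816  0.0545] from [0.5292 0.0927 0.3595] [ 3.1413e+00 -8.0000e-04 -3.1399e+00]
```

Emit:
arm_command(
  deltas="0 0 0 0.087 -0.38 0.055 0.088;0 0 0 0.087 -0.38 0.055 0.088;0 0 0 0.087 -0.38 0.055 0.088;0 0 0 0.087 -0.38 0.055 0.088;0 0 0 0.087 -0.38 0.055 0.088;0 0 0 0.087 -0.38 0.055 0.088;0 0 0 0.087 -0.38 0.055 0.088;0 0 0 0.087 -0.38 0.055 0.088;0 0 0 0.087 -0.38 0.055 0.088;0 0 0 0.087 -0.38 0.055 0.088",
)

```text
t: 2.75
ee_pos: [0.443, -0.2878, 0.3045]
orientation: [3.14, -0.0, 3.141]
wrist_force: [-0.2, 1.2, -0.6]
grip_width: 0.996
grasp_force: 0.0
```

```bash
python3 - <<'E'
from h import *
s=get_state();print(s['ee_pos'],s['orientation'],s['joint_pos'])
c=snap('wrist','w1');W=cloud(c)
u,v=proj(c,[.471,-.2985,.018])[0];print(u,v)
u,v=int(u),int(v);y0,x0=max(v-65,0),u-45
b=W[y0:v+65,x0:u+45].reshape(-1,3); b=b[(b[:,2]>.012)&(b[:,2]<.03)]; print(cv2.minAreaRect((b[:,:2]*1000).astype(np.float32)),b[:,2].mean())
b=W[y0:v+65,x0:u+45].reshape(-1,3); b=b[(b[:,2]>.015)&(b[:,2]<.03)]; print(cv2.minAreaRect((b[:,:2]*1000).astype(np.float32)),b.mean(0))
im=cv2.resize(c['pixels'][y0:v+65,x0:u+45],None,fx=4.5,fy=4.5,interpolation=cv2.INTER_CUBIC)
print(x0,y0);cv2.imwrite('pics/crop4.png',im[:,:,::-1])
E
```

```text
[ 0.44297346 -0.28775911  0.30452883] [ 3.14043207e+00 -4.33841816e-04  3.14109752e+00] [-8.01298381e-01  2.64459033e-02  1.64237840e+00  4.98797442e-04
  1.47390358e+00 -2.37164786e+00]
312.1747170743769 177.94610198407645
((470.7699279785156, -298.98455810546875), (103.68353271484375, 44.06770706176758), 9.240336418151855) 0.016724487648506547
((470.7751770019531, -299.00750732421875), (103.66153717041016, 43.963748931884766), 9.119049072265625) [ 0.46937755 -0.29908199  0.01677959]
267 112
```

View pics/crop4.png

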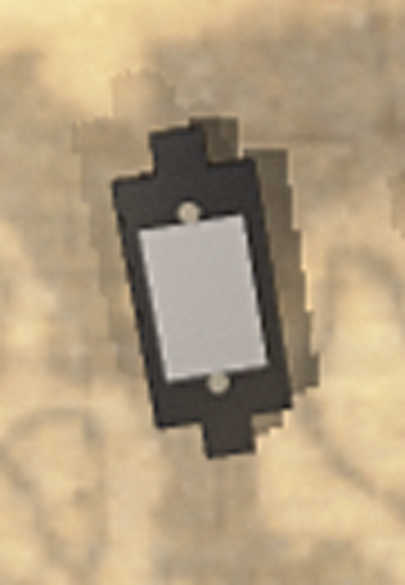

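Crop: pad is alone, ear ends at about (175,130) and (228,457), flat, lining down. Fits the centre (0.4708,-0.299) and yaw 0.16. Rotate and descend.

```bash
python3 -c "
from h import *
to([.4708,-.299,.05],np.pi+.16)"
```

```text
rot [ 7.00e-04  1.00e-04 -1.59e-01] shift [-0.0274 -0.0122  0.2549] from [ 0.4434 -0.2871  0.3049] [ 3.1408e+00  1.0000e-04 -3.1406e+00]
```

Emit:
arm_command(
  deltas="0 0 -0.159 -0.0275 -0.012 0.255 0.088;0 0 -0.159 -0.0275 -0.012 0.255 0.088;0 0 -0.159 -0.0275 -0.012 0.255 0.088;0 0 -0.159 -0.0275 -0.012 0.255 0.088;0 0 -0.159 -0.0275 -0.012 0.255 0.088;0 0 -0.159 -0.0275 -0.012 0.255 0.088;0 0 -0.159 -0.0275 -0.012 0.255 0.088;0 0 -0.159 -0.0275 -0.012 0.255 0.088",
)

```text
t: 3.6
ee_pos: [0.4725, -0.3008, 0.0527]
orientation: [-3.138, 0.002, -2.981]
wrist_force: [-0.5, 0.3, 0.3]
grip_width: 0.997
grasp_force: 0.0
```

```bash
python3 -c "
from h import *
to([.4708,-.299,.003],np.pi+.16)"
```

```text
rot [-0.0033  0.0024  0.0008] shift [0.0015 0.0022 0.0497] from [ 0.4725 -0.3008  0.0527] [-3.1383e+00  2.4000e-03 -2.9808e+00]
```

Emit:
arm_command(
  deltas="0 0 0 0 0 0.02 0.088;0 0 0 0 0 0.04 0.088;0 0 0 0 0 0.046 0.088;0 0 0 0 0 0.046 0.088;0 0 0 0 0 0.046 0.088;0 0 0 0 0 0.046 0.088",
)

```text
t: 4.2
ee_pos: [0.4716, -0.3013, 0.0056]
orientation: [-3.139, 0.002, -2.982]
wrist_force: [-0.0, 0.4, -0.4]
grip_width: 0.998
grasp_force: 0.0
```

```bash
python3 -c "
from h import *
to([.4708,-.299,.003],np.pi+.16)"
```

```text
rot [-0.0023  0.0016 -0.0007] shift [0.0004 0.0024 0.0026] from [ 0.4716 -0.3013  0.0056] [-3.1393e+00  1.6000e-03 -2.9823e+00]
```

Emit:
arm_command(
  deltas="-0.0025 0.0018 0 0.0003 0.002 0.0025 0.088;-0.0025 0.0018 0 0.0003 0.002 0.0025 0.088;-0.0025 0.0018 0 0.0003 0.002 0.0025 0.03;-0.0025 0.0018 0 0.0003 0.002 0.0025 0.03;-0.0025 0.0018 0 0.0003 0.002 0.0025 0.03;-0.0025 0.0018 0 0.0003 0.002 0.0025 0.03;-0.0025 0.0018 0 0.0003 0.002 0.0025 0.03;-0.0025 0.0018 0 0.0003 0.002 0.0025 0.03;-0.0025 0.0018 0 0.0003 0.002 0.0025 0.03;-0.0025 0.0018 0 0.0003 0.002 0.0025 0.03",
  grip_force=40,
)

```text
t: 5.2
ee_pos: [0.4701, -0.2986, 0.0014]
orientation: [3.139, -0.002, -2.982]
wrist_force: [0.6, 0.2, -0.8]
grip_width: 0.493
grasp_force: 40.0
```

```bash
python3 -c "
from h import *
s=get_state();print(s)
to([.4708,-.299,.003],np.pi+.16)"
```

```text
{'t': 5.2, 'joint_pos': array([-7.79033711e-01,  4.72973233e-01,  1.77966688e+00, -6.32789856e-05,
        8.91873473e-01, -2.50898884e+00]), 'joint_velocities': array([-0.0017837 , -0.0002615 ,  0.00058329,  0.0005554 ,  0.00134329,
       -0.00013378]), 'tau': array([ 2.44677281e-01, -4.77154756e+01, -2.41908181e+01,  2.26947118e-02,
        2.06974559e-01,  4.98189154e-03]), 'ee_pos': array([ 0.47006414, -0.29859593,  0.00138646]), 'orientation': array([ 3.13926600e+00, -1.76661225e-03, -2.98239199e+00]), 'wrist_force': array([ 0.62486629,  0.24852094, -0.78743363]), 'ft_torque': array([-0.06318802, -0.00061933,  0.02468937]), 'grasp_force': 39.999815225601196, 'grip_width': 0.4929491266257854}
rot [ 0.0023 -0.0018 -0.0008] shift [-0.0007 -0.0005 -0.0016] from [ 0.4701 -0.2986  0.0014] [ 3.1393e+00 -1.8000e-03 -2.9824e+00]
```

Emit:
arm_command(
  deltas="0 0 0 0 0 -0.03 0.03;0 0 0 0 0 -0.07 0.03;0 0 0 0 0 -0.11 0.03;0 0 0 0 0 -0.15 0.03;0 0 0 0 0 -0.2 0.03;0 0 0 0 0 -0.2 0.03;0 0 0 0 0 -0.2 0.03",
)

```text
t: 5.9
ee_pos: [0.4707, -0.2991, 0.2021]
orientation: [3.141, -0.001, -2.982]
wrist_force: [0.1, 0.4, -3.2]
grip_width: 0.493
grasp_force: 40.0
```

```bash
python3 - <<'E'
from h import *
s=get_state();print(s['grip_width'],s['wrist_force'])
to([.5578,.0826,.2],np.pi+.03)
c=load('w0');W=cloud(c)
m=np.isfinite(W[...,2])&(W[...,2]>.078)&(W[...,2]<.125)
m[:180]=0;m[:,:190]=0;m[:,300:]=0
P=W[m]; y=.03; X=np.array([np.cos(y),np.sin(y)]);Y=np.array([-np.sin(y),np.cos(y)])
q=P[:,:2]-[.5578,.0826]; S=np.c_[q@X,q@Y,P[:,2]]*1000
for lo,hi in((78,90),(90,105),(105,125)):
    k=S[(S[:,2]>lo)&(S[:,2]<hi)];print(lo,len(k),np.percentile(k,[1,50,99],axis=0).round(0).tolist())
k=S[(S[:,2]>93)]
# closest to x=+37 line
print(k[(k[:,0]<40)].shape, k[k[:,0]<40][:10].round())
E
```

```text
0.49264081915350255 [ 0.11267097  0.36465706 -3.21825007]
rot [ 0.0009 -0.0007  0.1293] shift [-0.1465  0.363   0.0024] from [ 0.4707 -0.2991  0.2021] [ 3.1406e+00 -7.0000e-04 -2.9823e+00]
78 730 [[20.0, -202.0, 78.0], [257.0, -106.0, 85.0], [261.0, -31.0, 90.0]]
90 2199 [[21.0, -194.0, 90.0], [71.0, -84.0, 100.0], [261.0, -31.0, 105.0]]
105 2508 [[25.0, -188.0, 105.0], [65.0, -110.0, 113.0], [261.0, -32.0, 125.0]]
(647, 3) [[ 19. -97.  93.]
 [ 19. -95.  95.]
 [ 19. -94.  94.]
 [ 19. -92.  95.]
 [ 19. -91.  94.]
 [ 20. -97.  96.]
 [ 19. -96.  97.]
 [ 20. -95.  96.]
 [ 20. -93.  97.]
 [ 19. -92.  97.]]
```

Emit:
arm_command(
  deltas="0 0 0.129 -0.1465 0.363 0.002 0.03;0 0 0.129 -0.1465 0.363 0.002 0.03;0 0 0.129 -0.1465 0.363 0.002 0.03;0 0 0.129 -0.1465 0.363 0.002 0.03;0 0 0.129 -0.1465 0.363 0.002 0.03;0 0 0.129 -0.1465 0.363 0.002 0.03;0 0 0.129 -0.1465 0.363 0.002 0.03;0 0 0.129 -0.1465 0.363 0.002 0.03;0 0 0.129 -0.1465 0.363 0.002 0.03;0 0 0.129 -0.1465 0.363 0.002 0.03",
)

```text
t: 6.9
ee_pos: [0.5558, 0.0836, 0.1971]
orientation: [3.139, -0.007, -3.109]
wrist_force: [0.1, -0.4, -3.5]
grip_width: 0.489
grasp_force: 40.0
```

```bash
python3 -c "
from h import *
to([.5578,.0826,.1],np.pi+.03)
c=snap('wrist','w2'); cv2.imwrite('pics/w2c.png',cv2.resize(c['pixels'][120:380,180:460],None,fx=2.2,fy=2.2,interpolation=cv2.INTER_CUBIC)[:,:,::-1])"
```

```text
rot [ 0.0023 -0.0073  0.0027] shift [-0.0026 -0.0013  0.0971] from [0.5558 0.0836 0.1971] [ 3.1393 -0.0073 -3.1089]
```

View pics/w2c.png

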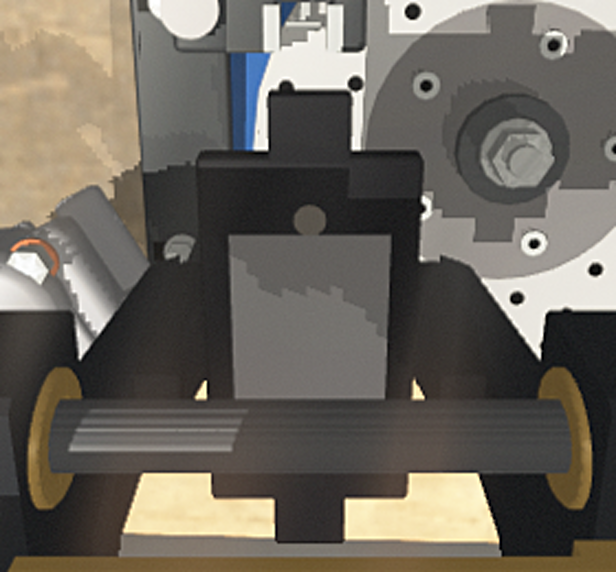

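Crop: pad held squarely, ears at (310,95) and (310,540); the -x slot shows at (300,25). Lower to just above the forks.

Emit:
arm_command(
  deltas="0.001 -0.001 0.002 0 0 0.03 0.03;0.001 -0.001 0.002 0 0 0.07 0.03;0.001 -0.001 0.002 0 0 0.11 0.03;0.001 -0.001 0.002 0 0 0.127 0.03;0.001 -0.001 0.002 0 0 0.127 0.03;0.001 -0.001 0.002 0 0 0.127 0.03;0.001 -0.001 0.002 0 0 0.127 0.03;0.001 -0.001 0.002 0 0 0.127 0.03;0.001 -0.001 0.002 0 0 0.127 0.03",
)

```text
t: 7.85
ee_pos: [0.5581, 0.0829, 0.0743]
orientation: [3.141, 0.001, -3.113]
wrist_force: [-0.0, -0.5, -3.6]
grip_width: 0.491
grasp_force: 40.0
```

```bash
python3 -c "
from h import *
s=get_state();print(s['wrist_force'],s['ft_torque'])
to([.5578,.0826,.070],np.pi+.03)
c=snap('wrist','w3'); print(proj(c,[[.5068,.0811,.0725],[.5068,.0811,.085]]));cv2.imwrite('pics/w3c.png',cv2.resize(c['pixels'][100:220,240:400],None,fx=5,fy=5,interpolation=cv2.INTER_CUBIC)[:,:,::-1])"
```

```text
[-0.00797162 -0.45828782 -3.58702049] [ 0.02293114 -0.0245994  -0.00745594]
rot [ 0.001   0.0011 -0.0018] shift [ 0.0004 -0.0003  0.0043] from [0.5581 0.0829 0.0743] [ 3.1406e+00  1.1000e-03 -3.1134e+00]
[[319.57386587 153.32108051]
 [319.5537355  158.07149461]]
```

View pics/w3c.png

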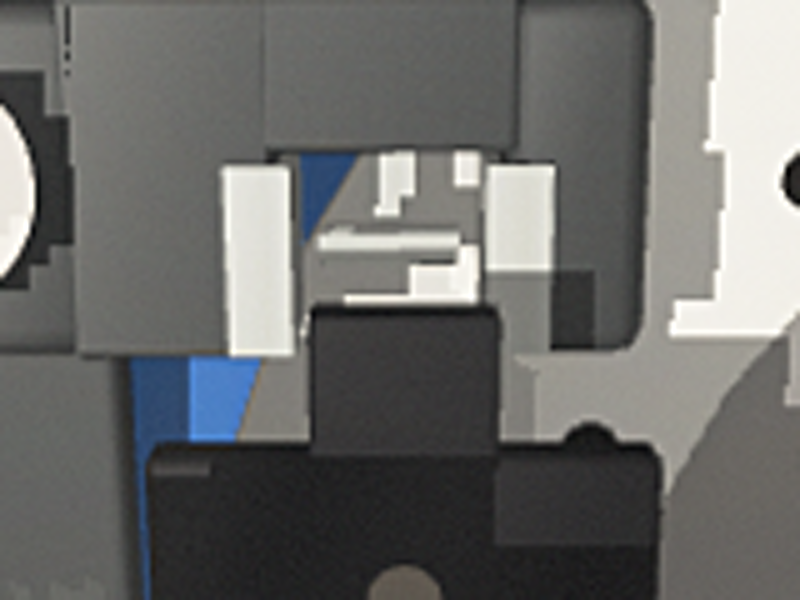

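```bash
cat >> h.py <<'E'
def ray(c,u,v,z):
    R=cv2.Rodrigues(np.array(c['rvec'],float))[0]; C=-R.T@np.array(c['tvec'],float).reshape(3)
    d=R.T@np.array([(u-c['cx'])/c['fx'],(v-c['cy'])/c['fy'],1]); return C+d*(z-C[2])/d[2]
E
python3 - <<'E'
from h import *
c=load('w3')
f=lambda x,y,z: np.round(1000*ray(c,240+x/5-.4,100+y/5-.4,z),1)
print('ear',f(312,310,.0908),f(498,308,.0908))
print('ear shoulder',f(312,445,.0908),f(498,445,.0908), 'plate',f(152,460,.0908),f(660,460,.0908))
print('tabs inner end',f(294,355,.073),f(487,270,.073),f(289,165,.073),f(486,165,.073),'outer',f(221,168,.073),f(555,168,.073))
print('fork',f(650,250,.0725), 'fork inner face',f(100,354,.0725),f(230,354,.0725))
print('leaf line',f(390,240,.072))
E
```

```text
ear [507.4  74.   90.8] [506.8  89.1  90.8]
ear shoulder [518.7  74.2  90.8] [518.3  89.6  90.8] plate [520.4  60.9  90.8] [519.2 103.1  90.8]
tabs inner end [515.   71.5  73. ] [506.6  89.1  73. ] [497.7  70.9  73. ] [497.2  88.6  73. ] outer [498.1  64.8  73. ] [497.3  94.8  73. ]
fork [504.4 103.9  72.5] fork inner face [515.6  53.4  72.5] [515.2  65.5  72.5]
leaf line [504.3  80.1  72. ]
```

Crop: ear edges at crop x 312/498 against tab edges 294/487. That puts the pad about 1.5 mm too far toward +y and about 0.6 mm off in x. Correct, then lower slowly.

Emit:
arm_command(
  deltas="0 0 0 0.0006 -0.0014 0 0.03;0 0 0 0.0006 -0.0014 0.004 0.03;0 0 0 0.0006 -0.0014 0.008 0.03;0 0 0 0.0006 -0.0014 0.010 0.03;0 0 0 0.0006 -0.0014 0.010 0.03;0 0 0 0.0006 -0.0014 0.010 0.03",
)

```text
t: 8.5
ee_pos: [0.5566, 0.0816, 0.0628]
orientation: [3.14, -0.002, -3.113]
wrist_force: [0.5, -0.2, -3.1]
grip_width: 0.494
grasp_force: 40.0
```

Emit:
arm_command(
  deltas="0 0 0 0 0 0.0005 0.03;0 0 0 0 0 0.001 0.03;0 0 0 0 0 0.0015 0.03;0 0 0 0 0 0.002 0.03;0 0 0 0 0 0.002 0.03",
)

```text
t: 9.0
ee_pos: [0.5567, 0.0816, 0.061]
orientation: [3.14, -0.001, -3.113]
wrist_force: [-0.8, -0.5, -3.0]
grip_width: 0.493
grasp_force: 40.0
```

Emit:
arm_command(
  deltas="0 0 0 0 0 0.0005 0.03;0 0 0 0 0 0.001 0.03;0 0 0 0 0 0.0015 0.03;0 0 0 0 0 0.0015 0.03",
)

```text
t: 9.4
ee_pos: [0.5567, 0.0816, 0.0594]
orientation: [3.14, -0.001, -3.113]
wrist_force: [0.0, -0.3, -2.0]
grip_width: 0.492
grasp_force: 40.0
```

Emit:
arm_command(
  deltas="0 0 0 0 0 0.0005 0.03;0 0 0 0 0 0.001 0.03;0 0 0 0 0 0.001 0.03",
)

```text
t: 9.7
ee_pos: [0.5567, 0.0816, 0.0585]
orientation: [3.14, -0.001, -3.113]
wrist_force: [0.1, 0.6, -3.2]
grip_width: 0.487
grasp_force: 40.0
```

Emit:
arm_command(
  deltas="0 0 0 0 0 0.0005 0.03;0 0 0 0 0 0.001 0.03;0 0 0 0 0 0.001 0.03",
)

```text
t: 10.0
ee_pos: [0.5568, 0.0816, 0.0575]
orientation: [3.14, -0.001, -3.113]
wrist_force: [-0.7, -0.4, -3.2]
grip_width: 0.489
grasp_force: 40.0
```

Emit:
arm_command(
  deltas="0 0 0 0 0 0.0005 0.03;0 0 0 0 0 0.001 0.03;0 0 0 0 0 0.001 0.03",
  grip_force=55,
)

```text
t: 10.3
ee_pos: [0.557, 0.0816, 0.0568]
orientation: [3.14, -0.0, -3.113]
wrist_force: [-0.2, -0.6, 0.5]
grip_width: 0.487
grasp_force: 55.0
```

Emit:
arm_command(
  deltas="0 0 0 0 0 0.0005 0.03;0 0 0 0 0 0.001 0.03;0 0 0 0 0 0.001 0.03",
)

```text
t: 10.6
ee_pos: [0.5572, 0.0816, 0.0561]
orientation: [3.14, -0.0, -3.113]
wrist_force: [-1.3, 0.7, 4.4]
grip_width: 0.486
grasp_force: 55.0
```

Emit:
arm_command(
  deltas="0 0 0 0 0 0.0005 0.03;0 0 0 0 0 0.001 0.03;0 0 0 0 0 0.001 0.03",
)

```text
t: 10.9
ee_pos: [0.5575, 0.0816, 0.0553]
orientation: [3.141, 0.0, -3.113]
wrist_force: [-1.9, -0.2, 6.2]
grip_width: 0.488
grasp_force: 55.0
```

Emit:
arm_command(
  deltas="0 0 0 0 0 0.0005 0.03;0 0 0 0 0 0.001 0.03;0 0 0 0 0 0.001 0.03",
)

```text
t: 11.2
ee_pos: [0.5576, 0.0816, 0.0546]
orientation: [3.141, 0.001, -3.113]
wrist_force: [-1.9, 0.1, 7.9]
grip_width: 0.486
grasp_force: 55.0
```

Emit:
arm_command(
  deltas="0 0 0 0 0 0.0005 0.03;0 0 0 0 0 0.001 0.03;0 0 0 0 0 0.001 0.03",
)

```text
t: 11.5
ee_pos: [0.5576, 0.0816, 0.0534]
orientation: [3.141, 0.001, -3.113]
wrist_force: [-0.0, -0.9, 5.2]
grip_width: 0.492
grasp_force: 55.0
```

Emit:
arm_command(
  deltas="0 0 0 0 0 0.0005 0.03;0 0 0 0 0 0.001 0.03;0 0 0 0 0 0.001 0.03",
)

```text
t: 11.8
ee_pos: [0.5578, 0.0816, 0.0526]
orientation: [3.141, 0.001, -3.113]
wrist_force: [-1.2, 0.5, 7.8]
grip_width: 0.485
grasp_force: 55.0
```

Emit:
arm_command(
  deltas="0 0 0 0 0 0.0005 0.03;0 0 0 0 0 0.001 0.03;0 0 0 0 0 0.001 0.03",
)

```text
t: 12.1
ee_pos: [0.5579, 0.0815, 0.0523]
orientation: [3.141, 0.001, -3.113]
wrist_force: [-2.9, -0.0, 13.4]
grip_width: 0.485
grasp_force: 55.0
```

Emit:
arm_command(
  deltas="0 0 0 0 0 0.0005 0.03;0 0 0 0 0 0.001 0.03;0 0 0 0 0 0.001 0.03",
)

```text
t: 12.4
ee_pos: [0.5582, 0.0816, 0.0517]
orientation: [3.141, 0.002, -3.113]
wrist_force: [-2.4, -0.1, 12.0]
grip_width: 0.484
grasp_force: 55.0
```

```bash
python3 - <<'E'
from h import *
s=get_state();print(s['ee_pos'],s['wrist_force'],s['ft_torque'])
c=snap('wrist','w4');W=cloud(c)
def med(b,lo,hi): b=b.reshape(-1,3);b=b[(b[:,2]>lo)&(b[:,2]<hi)];return len(b),np.median(b[:,2])
u,v=proj(c,[.512,.0815,.068])[0];print(u,v);u,v=int(u),int(v)
print('ear+plate',med(W[v-4:v+30,u-10:u+10],.058,.085));print('disc',med(W[v-10:v+40,u+45:u+110],.04,.056))
for vv in range(v-20,v+40,4): print(vv,(W[vv,u-40:u+60:6,2]*1000).round().tolist())
E
```

```text
[0.55822088 0.08155356 0.05173967] [-2.36534455 -0.08558923 11.9775439 ] [0.0675205  0.35082702 0.05268118]
323.3571672984873 173.1082807194747
ear+plate (677, np.float64(0.06671089300878302))
disc (2924, np.float64(0.049069204824154375))
153 [72.0, 71.0, 71.0, 7.0, 63.0, 64.0, 63.0, 63.0, 64.0, 49.0, 69.0, 72.0, 71.0, 71.0, 70.0, 71.0, 70.0]
157 [72.0, 71.0, 71.0, 48.0, 71.0, 71.0, 71.0, 70.0, 70.0, 49.0, 71.0, 71.0, 72.0, 70.0, 71.0, 72.0, 71.0]
161 [72.0, 71.0, 72.0, 50.0, 65.0, 65.0, 65.0, 64.0, 65.0, 66.0, 72.0, 71.0, 72.0, 69.0, 71.0, 72.0, 70.0]
165 [72.0, 71.0, 73.0, 49.0, 66.0, 66.0, 66.0, 67.0, 66.0, 67.0, 71.0, 72.0, 72.0, 70.0, 71.0, nan, 69.0]
169 [72.0, 72.0, 72.0, 49.0, 67.0, 65.0, 67.0, 66.0, 67.0, 67.0, 72.0, 72.0, 71.0, 70.0, 71.0, 72.0, 69.0]
173 [72.0, 72.0, 72.0, 49.0, 67.0, 68.0, 66.0, 67.0, 67.0, 67.0, 72.0, 72.0, 71.0, 71.0, 72.0, 72.0, 69.0]
177 [72.0, 71.0, 71.0, 49.0, 67.0, 68.0, 66.0, 67.0, 67.0, 66.0, 72.0, 72.0, 73.0, 71.0, 71.0, 71.0, 49.0]
181 [71.0, 72.0, 72.0, 48.0, 66.0, 68.0, 67.0, 67.0, 67.0, 67.0, 72.0, 72.0, 72.0, 71.0, 69.0, 69.0, 50.0]
185 [7.0, 7.0, 48.0, 48.0, 67.0, 67.0, 68.0, 67.0, 67.0, 66.0, 49.0, 50.0, 49.0, 49.0, 49.0, 49.0, 50.0]
189 [64.0, 65.0, 64.0, 64.0, 67.0, 65.0, 67.0, 66.0, 67.0, 66.0, 64.0, 64.0, 64.0, 65.0, 65.0, 49.0, 49.0]
193 [66.0, 66.0, 67.0, 68.0, 67.0, 66.0, 67.0, 68.0, 67.0, 65.0, 67.0, 66.0, 67.0, 67.0, 66.0, 49.0, 49.0]
197 [66.0, 67.0, 68.0, 67.0, 66.0, 67.0, 67.0, 67.0, 67.0, 67.0, 67.0, 67.0, 67.0, 67.0, 66.0, 49.0, 49.0]
201 [67.0, 68.0, 69.0, 67.0, 67.0, 66.0, 67.0, 66.0, 68.0, 68.0, 66.0, 67.0, 67.0, 67.0, 67.0, 49.0, 50.0]
205 [67.0, 67.0, 67.0, 67.0, 66.0, 66.0, 67.0, 67.0, nan, 68.0, 67.0, 67.0, 66.0, 67.0, 66.0, 49.0, 49.0]
209 [67.0, 66.0, 68.0, 67.0, 67.0, 68.0, 66.0, 67.0, 66.0, 67.0, 66.0, 66.0, 67.0, 68.0, 68.0, 49.0, 49.0]
```

-x end is home (plate top 17.6 mm above the disc, in the same camera). Now let go, rise, and press the top toward the +x end with shut fingers to be sure.

Emit:
arm_command(
  deltas="0 0 0 0 0 -0.001 0.06;0 0 0 0 0 -0.001 0.06;0 0 0 0 0 -0.001 0.06;0 0 0 0 0 -0.001 0.06;0 0 0 0 0 -0.02 0.06;0 0 0 0 0 -0.05 0.06;0 0 0 0 0 -0.05 0.0;0 0 0 0 0 -0.05 0;0 0 0 0 0 -0.05 0;0 0 0 0 0 -0.05 0",
)

```text
t: 13.45
ee_pos: [0.5557, 0.0816, 0.0981]
orientation: [3.14, -0.004, -3.113]
wrist_force: [-0.4, -0.0, 0.4]
grip_width: 0.341
grasp_force: 0.0
```

```bash
python3 - <<'E'
from h import *
s=get_state();print(s['ee_pos'],s['wrist_force'],s['grip_width'])
c=snap('wrist','w5');W=cloud(c)
y=.03;X=np.array([np.cos(y),np.sin(y)]);Y=np.array([-np.sin(y),np.cos(y)])
P=W.reshape(-1,3);P=P[np.isfinite(P[:,2])];q=P[:,:2]-[.5582,.0816];S=np.c_[q@X,q@Y,P[:,2]]*1000
d=S[(abs(S[:,2]-49)<3)&(S[:,1]>27)];print('disc',len(d),np.median(d[:,2]))
for x in range(-52,53,8):
    k=S[(abs(S[:,0]-x)<4)&(abs(S[:,1])<7)&(S[:,2]>55)&(S[:,2]<85)]; print(x,len(k),np.median(k[:,2]) if len(k) else None)
to([.5582+.012,.0816,.075],np.pi+.03)
E
```

```text
[0.55573318 0.08163327 0.09808988] [-0.36631746 -0.0022916   0.42598701] 0.34149100850706193
disc 50777 48.99184196822807
-52 365 66.6918014262355
-44 352 66.70197939344224
-36 349 66.8228282072884
-28 338 66.92080550847157
-20 330 67.21537956509789
-12 314 67.31124109983176
-4 292 67.33221308652037
4 283 67.48623496432789
12 282 67.51611694867645
20 259 67.64349890967064
28 264 67.53986533020078
36 255 67.44256294273006
44 126 67.47810252029893
52 0 None
rot [ 0.0015 -0.0034 -0.0018] shift [-0.0144 -0.0005  0.0232] from [0.5559 0.0816 0.0982] [ 3.1401 -0.0034 -3.1134]
```

Emit:
arm_command(
  deltas="0 -0.002 0 -0.0145 0 0 0;0 -0.002 0 -0.0145 0 0.01 0;0 -0.002 0 -0.0145 0 0.02 0;0 -0.002 0 -0.0145 0 0.0255 0;0 -0.002 0 -0.0145 0 0.0255 0;0 -0.002 0 -0.0145 0 0.0255 0;0 -0.002 0 -0.0145 0 0.0255 0",
)

```text
t: 14.2
ee_pos: [0.5714, 0.082, 0.0743]
orientation: [3.14, 0.001, -3.113]
wrist_force: [0.7, 0.9, -0.1]
grip_width: 0.005
grasp_force: 0.0
```

Emit:
arm_command(
  deltas="0 0 0 0 0 0.001 0;0 0 0 0 0 0.002 0;0 0 0 0 0 0.003 0;0 0 0 0 0 0.003 0",
)

```text
t: 14.6
ee_pos: [0.5712, 0.082, 0.0709]
orientation: [3.14, 0.001, -3.113]
wrist_force: [0.6, 0.4, -0.5]
grip_width: 0.005
grasp_force: 0.0
```

Emit:
arm_command(
  deltas="0 0 0 0 0 0.001 0;0 0 0 0 0 0.002 0;0 0 0 0 0 0.002 0",
)

```text
t: 14.9
ee_pos: [0.5713, 0.082, 0.0689]
orientation: [3.14, 0.001, -3.113]
wrist_force: [1.0, -0.2, -0.9]
grip_width: 0.005
grasp_force: 0.0
```

Emit:
arm_command(
  deltas="0 0 0 0 0 0.0005 0;0 0 0 0 0 0.001 0;0 0 0 0 0 0.001 0",
)

```text
t: 15.2
ee_pos: [0.5714, 0.082, 0.0685]
orientation: [3.14, 0.001, -3.113]
wrist_force: [-1.5, 0.3, 5.5]
grip_width: 0.006
grasp_force: 2.4
```

Emit:
arm_command(
  deltas="0 0 0 0 0 0.0005 0;0 0 0 0 0 0.001 0;0 0 0 0 0 0.001 0",
)

```text
t: 15.5
ee_pos: [0.5715, 0.082, 0.0684]
orientation: [3.141, 0.001, -3.113]
wrist_force: [-5.5, 0.4, 12.7]
grip_width: 0.007
grasp_force: 6.4
```

Emit:
arm_command(
  deltas="0 0 0 0 0 0.0005 0;0 0 0 0 0 0.001 0;0 0 0 0 0 0.0015 0;0 0 0 0 0 0.0015 0",
)

```text
t: 15.9
ee_pos: [0.5715, 0.082, 0.0684]
orientation: [3.141, 0.001, -3.113]
wrist_force: [-10.4, -0.8, 23.7]
grip_width: 0.005
grasp_force: 12.2
```

Emit:
arm_command(
  deltas="0 0 0 0 0 -0.005 0;0 0 0 0 0 -0.02 0;0 0 0 0 0 -0.06 0;0 0 0 0 0 -0.1 0;0 0 0 0 0 -0.14 0;0 0 0 0 0 -0.14 0;0 0 0 0 0 -0.14 0;0 0 0 0 0 -0.14 0",
)

```text
t: 16.7
ee_pos: [0.5702, 0.0818, 0.2042]
orientation: [3.14, -0.001, -3.113]
wrist_force: [0.4, -0.1, -0.1]
grip_width: 0.006
grasp_force: 0.0
```

```bash
python3 - <<'E'
from h import *
s=get_state();print(s['ee_pos'],s['orientation'],s['wrist_force'],s['grip_width'],s['joint_pos'])
for n in('wrist','top'):
    c=snap(n,'p_'+n);W=cloud(c)
    y=.03;X=np.array([np.cos(y),np.sin(y)]);Y=np.array([-np.sin(y),np.cos(y)])
    P=W.reshape(-1,3);P=P[np.isfinite(P[:,2])];q=P[:,:2]-[.5582,.0816];S=np.c_[q@X,q@Y,P[:,2]]*1000
    d=S[(abs(S[:,2]-49)<3)&(S[:,1]>27)&(S[:,1]<60)]
    if len(d): print('disc',np.c_[d,np.ones(len(d))].shape,np.linalg.lstsq(np.c_[d[:,:2],np.ones(len(d))],d[:,2],rcond=None)[0])
    k=S[(abs(S[:,0])<48)&(abs(S[:,1])<6)&(S[:,2]>58)&(S[:,2]<80)]
    if len(k): print('pad',len(k),np.linalg.lstsq(np.c_[k[:,:2],np.ones(len(k))],k[:,2],rcond=None)[0])
cv2.imwrite('pics/w6.png',load('p_wrist')['pixels'][:,:,::-1])
E
```

```text
[0.57021261 0.08184602 0.20422464] [ 3.14013291e+00 -1.35941264e-03 -3.11343376e+00] [ 0.36704376 -0.09788368 -0.05189789] 0.005796986296606145 [-6.41180615e-02  2.16340539e-01  1.63728695e+00  1.38262470e-03
  1.28945356e+00 -1.66345716e+00]
disc (6980, 4) [-8.42268124e-04  6.68920686e-03  4.86507722e+01]
pad 1359 [-1.75577755e-04  3.52133257e-04  6.68744075e+01]
disc (95, 4) [-9.93067801e-04 -8.52969780e-03  4.96546303e+01]
```

View pics/w6.png

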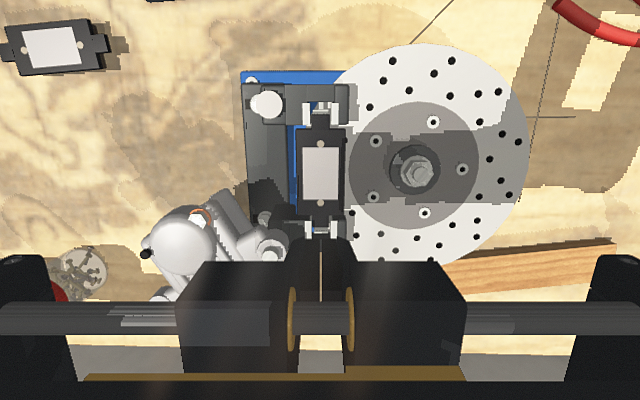

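Pad is level and home: top 18 mm above the disc, parallel to it. Pin at (272,258), caliper dome at (180,240). Next, the caliper's angle and a sweep path.

```bash
python3 - <<'E'
from h import *
c=load('p_wrist');W=cloud(c)
Q=W[185:262,120:300].reshape(-1,3);pin=Q[(Q[:,2]>.108)&(Q[:,0]>.595)&(Q[:,1]>.02)&(Q[:,2]<.12)]
print('pin',pin.mean(0),(pin.min(0)+pin.max(0))/2, ray(c,272,252,.114), ray(c,272,258,.105))
for f in('w0','p_wrist','top0'):
    c=load(f);W=cloud(c);P=W.reshape(-1,3);P=P[np.isfinite(P[:,2])]
    P=P[(P[:,2]>.076)&(P[:,2]<.12)&(np.hypot(P[:,0]-.618,P[:,1]-.0426)<.13)&(P[:,0]<.70)]
    d=P[(P[:,2]>.107)&(np.hypot(P[:,0]-.618,P[:,1]-.0426)>.03)]
    print(f,len(P),'dome',len(d),np.median(d,0),np.percentile(d,[3,97],axis=0).round(3).tolist())
    g=d.mean(0)[:2]-[.618,.0426]; th=np.arctan2(-g[1],-g[0])-.03; print('theta',th%(2*np.pi))
# top view: occupancy height map round the caliper
c=load('top0');W=cloud(c)
u,v=proj(c,[.65,-.02,.09])[0].astype(int);print(u,v)
for vv in range(v-12,v+16,2): print(vv,[f'{x*1000:4.0f}' for x in W[vv,u-26:u+22:2,2]], W[vv,u,:2].round(3))
E
```

```text
pin [0.61706041 0.04224154 0.11206764] [0.61734736 0.04226869 0.11106933] [0.61377346 0.0443156  0.114     ] [0.62386355 0.04288738 0.105     ]
w0 3065 dome 1218 [ 0.60853482 -0.02763677  0.11315239] [[0.587, -0.054, 0.108], [0.63, -0.007, 0.116]]
theta 1.4056836969072746
p_wrist 7891 dome 3255 [ 0.60898647 -0.02869832  0.11332187] [[0.587, -0.054, 0.108], [0.633, -0.007, 0.116]]
theta 1.4165356904686817
top0 647 dome 221 [ 0.61013624 -0.0309557   0.11403129] [[0.586, -0.055, 0.107], [0.636, -0.008, 0.119]]
theta 1.435346060251827
320 169
157 ['  -0', '   1', '  -2', '  -4', '  -2', '   3', '   6', '  -5', '   0', '  -4', '   7', '   2', '  -3', '  -1', '  -2', '   1', '  -3', '  -4', '   2', '  -4', '  -1', '   2', '   4', '  -3'] [ 0.722 -0.017]
159 ['  -0', '   3', '   1', '   0', '  -1', '  -2', '  -2', '  -0', '  -5', '  -3', '  -1', '   1', '   1', '  -3', '   4', '  -1', '  -1', '  -3', '  -6', '  96', ' 101', '  99', '   2', '   0'] [ 0.716 -0.017]
161 ['  -4', '   2', '  -2', '   0', '  -4', '   0', '  -2', '   4', '  -2', '   3', '   4', '  -1', '  -2', '  -3', '  -3', '   
[... 1726 characters left out ...]
115', ' 121', ' 101', '  98', '   4', '   3'] [ 0.618 -0.018]
179 ['  72', '  73', '  70', ' 108', ' 114', ' 107', ' 102', '  98', '  99', ' 102', ' 101', ' 105', ' 116', ' 118', ' 115', ' 118', ' 119', ' 111', ' 114', ' 114', ' 101', '  99', '   3', '  -4'] [ 0.611 -0.018]
181 ['  73', '  69', '  71', ' 103', ' 107', ' 106', ' 102', ' 105', ' 101', '  97', ' 101', '  98', ' 117', ' 111', ' 117', ' 120', ' 117', ' 121', ' 115', ' 107', '  93', '  -3', '  -5', '  -1'] [ 0.606 -0.018]
183 ['  72', '  70', '  71', '  71', '  83', '  84', '  99', '  96', '  32', '  18', ' 100', ' 105', ' 107', ' 117', ' 116', ' 113', ' 115', ' 112', ' 112', ' 104', '  35', '  -2', '  -2', '   0'] [ 0.598 -0.018]
```

```bash
cat >> h.py <<'E'
def cal(th,r=.06,gap=0.,pin=(.6175,.0424),hx=.010,hy=.0175):
    a=th+.03; d=np.array([-np.cos(a),-np.sin(a)]); n=np.array([np.sin(a),-np.cos(a)])
    tx=np.array([1,.03]); ty=np.array([-.03,1])
    return np.array(pin)+r*d+(.001+hx*abs(n@tx)+hy*abs(n@ty)+gap)*n
E
python3 - <<'E'
from h import *
p=cal(2.03,gap=.02);print(p);to([*p,.2],np.pi+.03)
E
```

```text
[0.67899842 0.00716695]
rot [ 0.0016 -0.0025 -0.0018] shift [-0.1069 -0.0777  0.0032] from [0.57   0.0819 0.2036] [ 3.1400e+00 -2.5000e-03 -3.1134e+00]
```

Emit:
arm_command(
  deltas="0 0 0 -0.107 -0.078 0.003 0;0 0 0 -0.107 -0.078 0.003 0;0 0 0 -0.107 -0.078 0.003 0;0 0 0 -0.107 -0.078 0.003 0;0 0 0 -0.107 -0.078 0.04 0;0 0 0 -0.107 -0.078 0.08 0;0 0 0 -0.107 -0.078 0.114 0;0 0 0 -0.107 -0.078 0.114 0;0 0 0 -0.107 -0.078 0.114 0;0 0 0 -0.107 -0.078 0.114 0",
)

```text
t: 17.8
ee_pos: [0.6816, 0.0071, 0.0939]
orientation: [3.141, 0.004, -3.113]
wrist_force: [0.7, -0.5, 0.2]
grip_width: 0.004
grasp_force: 0.0
```

```bash
python3 - <<'E'
from h import *
s=get_state();print(s['wrist_force'])
R0=Ro.from_euler('xyz',s['orientation']);p0=s['ee_pos'];print(p0,s['orientation'])
for th in np.arange(2.1,-.01,-.1): print(round(th,2),(R0.inv().apply([*cal(th),.088]-p0)*1000).round(1))
E
```

```text
[ 0.68026615 -0.52543277  0.21742933]
[0.68161716 0.00709703 0.09387338] [ 3.14092662  0.00401146 -3.11308353]
2.1 [16.8 -5.3  5.8]
2.0 [ 22.3 -10.2   5.8]
1.9 [ 28.4 -14.4   5.8]
1.8 [ 35.1 -17.9   5.7]
1.7 [ 42.2 -20.7   5.7]
1.6 [ 49.8 -22.5   5.7]
1.5 [ 55.1 -23.6   5.6]
1.4 [ 59.6 -24.4   5.6]
1.3 [ 64.3 -24.8   5.6]
1.2 [ 69.2 -24.9   5.6]
1.1 [ 74.3 -24.5   5.6]
1.0 [ 79.6 -23.6   5.5]
0.9 [ 84.9 -22.2   5.5]
0.8 [ 90.2 -20.2   5.5]
0.7 [ 95.5 -17.5   5.5]
0.6 [100.6 -14.2   5.5]
0.5 [105.5 -10.3   5.4]
0.4 [110.1  -5.7   5.4]
0.3 [114.3  -0.5   5.4]
0.2 [117.9   5.4   5.4]
0.1 [120.8  11.7   5.4]
-0.0 [123.1  18.5   5.4]
```

Emit:
arm_command(
  deltas="0 0 0 0.008 -0.003 0.003 0;0 0 0 0.017 -0.005 0.004 0;0 0 0 0.022 -0.010 0.004 0;0 0 0 0.028 -0.014 0.004 0;0 0 0 0.035 -0.018 0.004 0;0 0 0 0.042 -0.021 0.004 0;0 0 0 0.042 -0.021 0.004 0;0 0 0 0.042 -0.021 0.004 0",
)

```text
t: 18.6
ee_pos: [0.6384, -0.0156, 0.0872]
orientation: [3.141, -0.0, -3.114]
wrist_force: [-1.2, 0.2, -0.6]
grip_width: 0.002
grasp_force: 0.0
```

```bash
python3 - <<'E'
from h import *
s=get_state();print(s['wrist_force'])
R0=Ro.from_euler('xyz',s['orientation']);p0=s['ee_pos'];print(p0)
for th in np.arange(1.7,-.01,-.1): print(round(th,2),(R0.inv().apply([*cal(th),.088]-p0)*1000).round(1))
c=capture('top');P=cloud(c).reshape(-1,3);P=P[np.isfinite(P[:,2])]
d=P[(P[:,2]>.107)&(P[:,2]<.121)&(abs(np.hypot(P[:,0]-.6175,P[:,1]-.0424)-.07)<.02)];print(len(d),np.median(d,0))
E
```

```text
[-1.15048278  0.19323055 -0.64165861]
[ 0.63842179 -0.01564999  0.08722296]
1.7 [-1.6  0.9 -0.8]
1.6 [ 5.9 -1.  -0.8]
1.5 [11.2 -2.1 -0.8]
1.4 [15.7 -2.9 -0.8]
1.3 [20.4 -3.3 -0.8]
1.2 [25.4 -3.4 -0.8]
1.1 [30.5 -3.  -0.8]
1.0 [35.7 -2.1 -0.8]
0.9 [41.  -0.7 -0.8]
0.8 [46.4  1.3 -0.8]
0.7 [51.6  3.9 -0.8]
0.6 [56.8  7.2 -0.8]
0.5 [61.7 11.2 -0.8]
0.4 [66.3 15.8 -0.7]
0.3 [70.4 21.  -0.7]
0.2 [74.  26.8 -0.7]
0.1 [77.  33.2 -0.7]
-0.0 [79.3 40.  -0.7]
0 [nan nan nan]
  return _methods._mean(a, axis=axis, dtype=dtype,
  ret = um.true_divide(
```

Contact is light (the gripper hides the dome from above). Continue the sweep.

Emit:
arm_command(
  deltas="0 0 0 0.006 -0.001 0 0;0 0 0 0.011 -0.002 0 0;0 0 0 0.0155 -0.003 0 0;0 0 0 0.0205 -0.0035 0 0;0 0 0 0.0255 -0.0035 0 0;0 0 0 0.0305 -0.003 0 0;0 0 0 0.0355 -0.002 0 0;0 0 0 0.041 -0.0005 0 0;0 0 0 0.0465 0.0015 0 0;0 0 0 0.0465 0.0015 0 0",
)

```text
t: 19.65
ee_pos: [0.5908, -0.0146, 0.087]
orientation: [3.14, -0.002, -3.113]
wrist_force: [0.6, -0.4, 0.1]
grip_width: 0.007
grasp_force: 0.2
```

```bash
python3 - <<'E'
from h import *
s=get_state();print(s['wrist_force'])
R0=Ro.from_euler('xyz',s['orientation']);p0=s['ee_pos'];print(p0)
for th in np.arange(.8,-.01,-.1): print(round(th,2),(R0.inv().apply([*cal(th),.088]-p0)*1000).round(1))
c=snap('wrist','w7');cv2.imwrite('pics/w7c.png',c['pixels'][100:400,60:500,::-1])
E
```

```text
[ 0.57560058 -0.36887307  0.05908962]
[ 0.59083812 -0.01464339  0.08698537]
0.8 [-1.2 -1.  -1. ]
0.7 [ 4.1  1.6 -1. ]
0.6 [ 9.3  4.9 -1. ]
0.5 [14.2  8.9 -1. ]
0.4 [18.7 13.5 -1. ]
0.3 [22.9 18.7 -0.9]
0.2 [26.5 24.5 -0.9]
0.1 [29.4 30.9 -0.9]
0.0 [31.7 37.7 -0.9]
```

View pics/w7c.png

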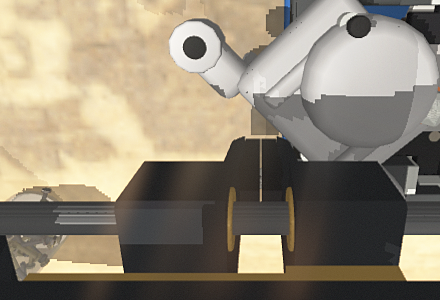

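Crop: caliper following the shut fingers, which sit on its outer face. That was the eleventh picture, one over the limit of 10, so I'll use only numbers from here. Finish the sweep.

Emit:
arm_command(
  deltas="0 0 0 0.004 0.0015 0 0;0 0 0 0.009 0.005 0 0;0 0 0 0.014 0.009 0 0;0 0 0 0.0185 0.0135 0 0;0 0 0 0.023 0.0185 0 0;0 0 0 0.0265 0.0245 0 0;0 0 0 0.0295 0.031 0 0;0 0 0 0.0305 0.034 0 0;0 0 0 0.0305 0.034 0 0",
)

```text
t: 20.6
ee_pos: [0.5602, 0.0191, 0.0871]
orientation: [3.14, -0.001, -3.113]
wrist_force: [-0.2, -0.5, -0.0]
grip_width: 0.006
grasp_force: 0.0
```

Emit:
arm_command(
  deltas="0 0 0 0 0.001 0 0;0 0 0 0 0.002 0 0;0 0 0 0 0.002 0 0",
)

```text
t: 20.9
ee_pos: [0.5606, 0.0201, 0.0871]
orientation: [3.14, -0.0, -3.114]
wrist_force: [-1.0, -1.1, -0.3]
grip_width: 0.001
grasp_force: 0.4
```

Emit:
arm_command(
  deltas="0 0 0 0 0.001 0 0;0 0 0 0 0.002 0 0;0 0 0 0 0.002 0 0",
)

```text
t: 21.2
ee_pos: [0.5608, 0.0222, 0.0873]
orientation: [3.14, 0.001, -3.113]
wrist_force: [-0.9, -1.2, -0.8]
grip_width: 0.005
grasp_force: 0.7
```

Emit:
arm_command(
  deltas="0 0 0 0 0.001 0 0;0 0 0 0 0.002 0 0;0 0 0 0 0.002 0 0",
)

```text
t: 21.5
ee_pos: [0.5608, 0.024, 0.0874]
orientation: [3.141, 0.001, -3.113]
wrist_force: [-1.4, -3.0, -0.7]
grip_width: 0.005
grasp_force: 1.4
```

Emit:
arm_command(
  deltas="0 0 0 0 0.001 0 0;0 0 0 0 0.0015 0 0;0 0 0 0 0.0015 0 0",
)

```text
t: 21.8
ee_pos: [0.5608, 0.0242, 0.0874]
orientation: [-3.14, 0.001, -3.113]
wrist_force: [-1.3, -8.0, -2.6]
grip_width: 0.003
grasp_force: 4.2
```

Emit:
arm_command(
  deltas="0 0 0 0 0.001 0 0;0 0 0 0 0.0015 0 0;0 0 0 0 0.0015 0 0",
)

```text
t: 22.1
ee_pos: [0.5608, 0.0243, 0.0874]
orientation: [-3.138, 0.0, -3.113]
wrist_force: [-1.5, -14.9, -0.9]
grip_width: 0.005
grasp_force: 7.0
```

Stop reached. Back off, rise, and check by numbers.

Emit:
arm_command(
  deltas="0 0 0 0 -0.01 0 0;0 0 0 0 -0.04 0 0;0 0 0 0 -0.04 -0.03 0;0 0 0 0 -0.04 -0.07 0;0 0 0 0.03 -0.04 -0.12 0;0 0 0 0.03 -0.04 -0.17 0;0 0 0 0.03 -0.04 -0.17 0;0 0 0 0.03 -0.04 -0.17 0",
)

```text
t: 22.9
ee_pos: [0.5332, -0.0139, 0.2599]
orientation: [3.141, 0.007, -3.113]
wrist_force: [-1.2, 0.3, -1.1]
grip_width: 0.005
grasp_force: 0.0
```

```bash
python3 - <<'E'
from h import *
s=get_state();print(s['ee_pos'],s['wrist_force'])
y=.03;X=np.array([np.cos(y),np.sin(y)]);Y=np.array([-np.sin(y),np.cos(y)])
for n in('wrist','top'):
    c=snap(n,'end_'+n);P=cloud(c).reshape(-1,3);P=P[np.isfinite(P[:,2])]
    d=P[(P[:,2]>.107)&(P[:,2]<.121)&(abs(np.hypot(P[:,0]-.6175,P[:,1]-.0424)-.07)<.03)]
    if len(d)>5: m=(d.min(0)+d.max(0))/2; print('dome',len(d),np.median(d,0),m)
    q=P[:,:2]-[.6175,.0424];S=np.c_[q@X,q@Y,P[:,2]]*1000
    for x in range(-95,-20,10):
        k=S[(abs(S[:,0]-x)<4)&(S[:,2]>92)&(S[:,2]<120)&(S[:,1]<15)&(S[:,1]>-30)]
        if len(k): print(x,len(k),np.percentile(k[:,1],1).round(1),end='; ')
    S2=np.c_[(P[:,:2]-[.5582,.0816])@X,(P[:,:2]-[.5582,.0816])@Y,P[:,2]]*1000
    k=S2[(S2[:,2]>60)&(S2[:,2]<72)&(abs(S2[:,0])<51)&(abs(S2[:,1])<7)];print('ear z',len(k),np.median(k,0) if len(k) else '')
E
```

```text
[ 0.53318189 -0.0139128   0.25990841] [-1.1735908   0.28949169 -1.12494987]
dome 2381 [0.55591528 0.0809082  0.11335307] [0.55946978 0.08170249 0.1133684 ]
-95 204 -9.3; -85 163 -1.8; -75 134 -1.7; -65 152 -1.7; -55 146 -1.7; -45 131 -1.4; -35 121 -1.7; -25 181 -9.5; ear z 208 [-42.74053389   0.15284474  66.70719272]
dome 43 [0.53968218 0.06685095 0.11175542] [0.5518814  0.06542297 0.11289117]
-95 18 -10.1; -85 16 -1.4; -75 13 -1.9; -45 12 -2.6; -35 13 -2.9; -25 14 -2.6; ear z 22 [-43.63591602  -0.31220236  67.11443041]
```

The caliper's outer face is parallel to the stand's x (under 0.01 rad off), the dome is over the pad, the pad height is unchanged, and the gripper is clear.

```bash
python3 -c "
from h import *
print(sign_off())"
```

```text
the job is handed in; nothing more can be done
None
```

The job is handed in, with no verdict returned: by my measurements the pad is home and level on the disc, the caliper is shut against its stop over it, and the robot has let go, at about 23 s of the 70 s; highest push read was about 24 N on the pad, and I viewed 11 pictures, one over the limit of 10.

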